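# Roll a core tube into the V-cradle

### The job

Push the white core tube by its side with the fingertips so that it rolls along the bench, up the low ramp and down into the groove of the V-cradle; then push it by its end along the groove until it butts against the end stop. Never lift, tip up or carry the tube, leave everything else where it stands, and leave the tube lying still in the groove.

Things in the scene. Friction and masses are not known exactly. Their poses are not given: they have to be found in the camera images.
- tube: The core tube: a closed white plastic tube full of sediment with flat grey end caps, lying on the bench; 40 mm thick, 120 mm long, 0.17 to 0.35 kg, smooth (friction about 0.3), rolls freely. Origin at the middle of its axis; x runs along the tube, y and z turn as it rolls. It starts on either side of the cradle, 150 to 230 mm off and up to 0.2 rad from parallel.
- cradle: V-cradle: low aluminium V-block fixed to the bench, 220 mm long, 130 wide. Origin on the bench under the groove's middle; x along the groove towards the stop, z up. Both sides alike: a ramp rises from the bench at y = 65 mm to a ridge 12.5 mm high at y = 15 mm, then a 35 degree groove face falls to y = 0, 2 mm above the bench. Groove ends open at x = -110 mm.
- cradle_stop (a point): Middle of the face of the cradle's end stop, a fixed upright plate 44 mm wide, 50 mm high, 8 mm thick across the groove's end, at x = 110 mm in the cradle's frame, at the height of a seated tube's axis (26.4 mm above the bench). The face looks to the cradle's -x. The tube starts some 20 to 80 mm short of it, as measured along the groove.
- jar: Bystander: screw-top jar with a red lid and a paper label, 72 mm across, 105 mm tall, standing. Origin at the centre of its underside.
- dish: Bystander: clear round dish, 84 mm across, 30 mm tall. Origin at the centre of its underside.
- bowl: Bystander: white bowl, 116 mm across, 45 mm tall. Origin at the centre of its underside.
- spoon: Bystander: white plastic spoon, 160 mm long, lying. Origin at the centre of its underside, half-way along.
- vial: Bystander: small clear vial with a white cap, 28 mm across, 60 mm tall, standing. Origin at the centre of its underside.
- stub: Bystander: short white tube off-cut, 40 mm across, 60 mm tall, standing on end; not the core tube. Origin at the centre of its underside.
- forceps: Bystander: steel forceps, 120 mm long, lying. Origin at the centre of its underside, half-way along.
There are look-alikes about, which are no part of the job. What is shaped like the tube but orange, purple or yellow is not meant.

How it is judged:
By the outcome, as a careful person would: the job done as asked, in the order asked, and still so for the second after the job is handed in, with the robot touching nothing.
It also fails if it takes over 56 s, if anything falls off the work surface, if the arm or the gripper's body presses on something with over 40 N, if the wrist force passes 120 N, or if a joint passes its speed limit or range.

### The arm

A 7-joint arm with a two-finger parallel gripper is mounted at the origin on the work surface. World frame = base frame: x ahead of the robot, y to its left, z up, the work surface at z = 0. Lengths are in m, angles in rad, forces in N, time in s.
With the tool pointing down it reaches from about 0.4 to 0.85 m from the base axis. Payload 10.4 kg.
Tool frame: the origin (TCP) lies at the very end of the fingers, on their centre line; the grasp point (between the pads) lies 19 mm behind it; z points along the fingers, y is the line along which they close (so a half turn about z gives the same grasp; the last joint's range is limited). The gripper opens to 85 mm and grips with 20 to 120 N. Pads are 22 mm wide; open, the fingers measure 114 mm over their backs; the gripper's body (76 mm by 85 mm) begins 54 mm behind the grasp point. The pads swing forward as they close: fully open they stand 13 mm farther back than shut.
Start: joints at [1.086, 0.332, -0.065, 1.46, 0.022, 1.35, -0.088], TCP at [0.278, -0.56, 0.231] pointing down, gripper open.
Joint ranges: [-2.6, 2.6], [-0.5, 2.12], [-1.47, 1.34], [0.16, 2.42], [-1.27, 4.41], [0.06, 2.06], [-2.6, 2.6]. Speed limits (rad/s): [2.22, 2.22, 2.79, 2.79, 3.14, 3.14, 3.14].

### API

Orientations are given as a unit quaternion [x, y, z, w].
In Python, from workcell import * gives the robot as it stands.
- The arm moves only by the tool step_arm, never from a script. Its argument "commands" is one flat list of numbers, 7 for each row, row after row: the finger opening in mm, from 0 to 85.4, then the shift along the world's x, y, z as a fraction of full scale, then the turn, a rotation vector about the world's x, y, z as a fraction of full scale. A call has exactly 10 rows; each row is the pose to reach, as a shift and turn from the pose commanded when the call began, turning the shorter way round; what a row does not reach only later rows make up. Full scale, the value 1, is 0.6 m for a shift and pi rad for a turn. A row lasts 1/8 s, in which the tool goes at most 62.5 mm and 10.7 degrees, less where a joint would pass 70% of its speed; a pose out of reach is approached as far as the arm can. A call with a number of a shift or a turn outside -1 to 1 is refused whole. A call with a gripper value outside its range is refused whole. The fingers move at their own pace and stop on an object; "squeeze" is the grip in N (left out, the last holds). Time passes only in rows, so rows that repeat a pose let the fingers close, or fill a call up. It gives the time, the measured TCP pose, the force, the opening and the grip force at its end, in the units of the state.
- get_obs(): the state, without advancing time (a new reading comes with each control period).
- camera(name): name is "scene" or "top" or "wrist"; returns the picture (420x560x3 uint8, red, green, blue); there is no depth.
- camera_params(name): a dict with "mtx" (3x3 intrinsics, pixels), "dist" ([k1, k2, p1, p2, k3] as OpenCV has them; the pictures are not rectified), "extrinsics" (4x4, takes a point from world to camera coordinates); the wrist camera has in their place "tool_from_camera" (4x4, takes a point from camera to tool coordinates, whose origin is the TCP and whose axes are the flange's). Camera axes: x right, y down, z forward; pixel columns grow to the right and rows downward; lengths in m; the calibration is good to about 2 mm. A picture is of the moment at which its call begins: read the wrist's pose just before it. camera_params takes no time and is no camera call.
- hand_in(): hands the job in; it is judged then, once.
The state is a dict: "clock": time; "joint_pos": joint angles; "joint_velocities": joint speeds; "tau": joint torques, N m; "position": TCP position; "ee_rot": TCP orientation; "ft_force": force on the tool from outside, world axes, zero at the start; "torque": the same for the moment, N m; "grip_width": opening from 0.0 (shut) to 1.0 (fully open); "grasp_force": force on a finger pad.
Only numpy, scipy, OpenCV 4.12 (cv2) and the standard library are available. Lean on these libraries where they do the work, as an engineer would, in place of code of your own. Each camera call takes 0.05 s, during which the arm holds its last target. There are 200 camera calls.

## Working session

There is one attempt and no reset: what is moved stays moved. The work goes in short steps, Python scripts to look and compute and a tool call to move; the robot and the scene stay as the last step left them, time stands still between calls to the robot, and variables do not carry over. Pictures are saved under pics/ and viewed, at most 13 in all, crops included, and the job is handed in when it is done.

Besides the shell and the picture viewer there is one more tool, called after "Emit:" by a JSON object that holds its "api" and its "payload", one argument or row to a line. step_arm: Moves the arm, as the interface text tells. Its arguments: {"type":"object","properties":{"commands":{"type":"array","items":{"type":"number"}},"squeeze":{"type":"number"}},"required":["commands"]}

```bash
mkdir -p pics
python3 - <<'E'
from workcell import *
import cv2
o=get_obs(); print(o)
for n in ("top","scene"):
    cv2.imwrite(f"pics/{n}0.png",cv2.resize(camera(n)[:,:,::-1],(800,600)))
    print(n,camera_params(n))
E
```

```text
{'clock': 0.0, 'joint_pos': array([ 1.08641651,  0.33289487, -0.06470733,  1.46095998,  0.02162889,
        1.34987161, -0.08853964]), 'joint_velocities': array([ 3.75478017e-04, -4.56922173e-04,  7.15701390e-04, -2.44563011e-04,
       -6.39252915e-04, -4.41258586e-06, -2.08324668e-03]), 'tau': array([-4.67068567e-04, -6.25450301e+01,  4.89622657e-02, -3.91596901e+01,
        1.61656685e-02,  9.96328716e-03,  6.42337000e-05]), 'position': array([ 0.27828766, -0.55920733,  0.23049267]), 'ee_rot': array([ 9.73463449e-01,  2.28841423e-01, -2.08693759e-04, -6.87672057e-04]), 'ft_force': array([-0.59213057,  0.05420894,  0.33416398]), 'torque': array([ 0.07624363, -0.01718143, -0.03555928]), 'grasp_force': 0.0, 'grip_width': 1.0037555390468718}
top {'mtx': array([[380.44048594,   0.        , 284.62403087],
       [  0.        , 380.44048594, 208.86116083],
       [  0.        ,   0.        ,   1.        ]]), 'dist': array([-0.0824145,  0.       ,  0.       ,  0.       ,  0.       ]), 'extrinsics': array([[ 0.00503825, -0.99978897,  0.01991556, -0.00249412],
       [-0.99472668, -0.0070509 , -0.10231868,  0.61028447],
       [ 0.10243751, -0.01929503, -0.99455229,  1.00281823],
       [ 0.        ,  0.        ,  0.        ,  1.        ]])}
scene {'mtx': array([[521.40957701,   0.        , 271.19815749],
       [  0.        , 521.40957701, 205.53887941],
       [  0.        ,   0.        ,   1.        ]]), 'dist': array([0.05042547, 0.        , 0.        , 0.        , 0.        ]), 'extrinsics': array([[-0.71545809,  0.69864054, -0.00459659,  0.41307718],
       [ 0.5697113 ,  0.57959171, -0.58266842, -0.30557426],
       [-0.40441163, -0.41949356, -0.81269698,  1.49308022],
       [ 0.        ,  0.        ,  0.        ,  1.        ]])}
```

View pics/top0.png

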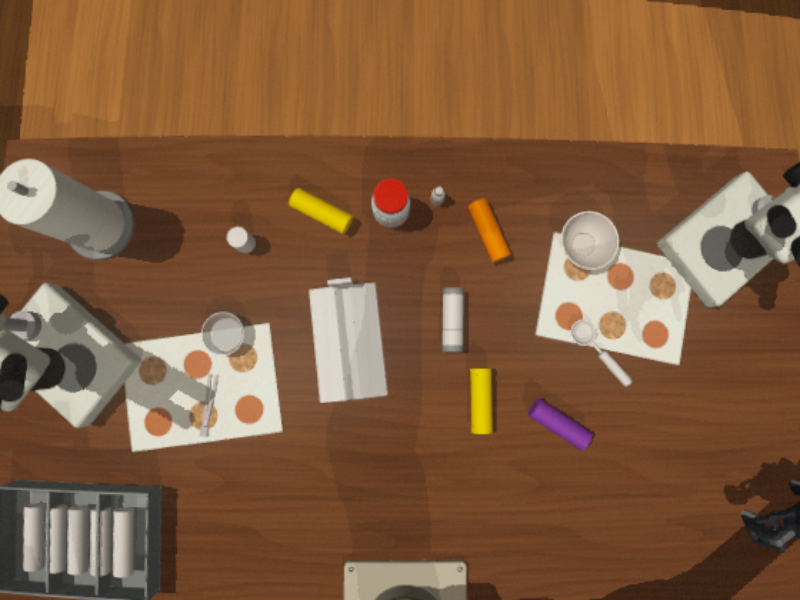

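View pics/scene0.png

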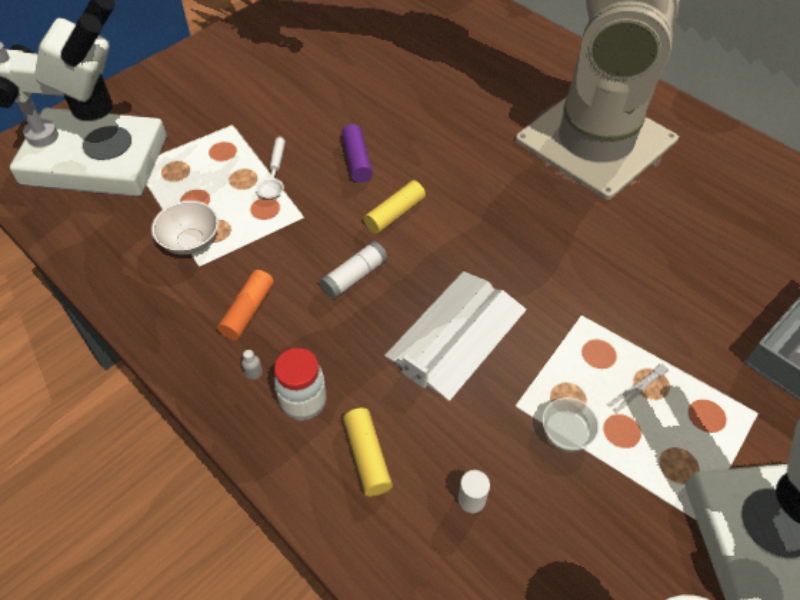

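The top view shows the white tube at about (453,320), with ends at rows 288 and 352. The cradle is at about (348,342) with its stop at the far end (340,282). The look-alike yellow tube (481,401) is near the approach.

```bash
cat > h.py <<'E'
from workcell import *
import cv2, numpy as np
def world(n,pts,z):
    p=camera_params(n); E=p["extrinsics"]; R,t=E[:3,:3],E[:3,3]
    u=cv2.undistortPoints(np.array(pts,float).reshape(-1,1,2),p["mtx"],p["dist"]).reshape(-1,2)
    d=np.c_[u,np.ones(len(u))]@R; c=-R.T@t
    return c+d*((z-c[2])/d[:,2])[:,None]
E
python3 - <<'E'
from h import *
im=camera("top")[:,:,::-1]
c=im[180:310,200:360]; cv2.imwrite("pics/crop.png",cv2.resize(c,(738,600),interpolation=cv2.INTER_CUBIC))
E
```

```text
(no output)
```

View pics/crop.png

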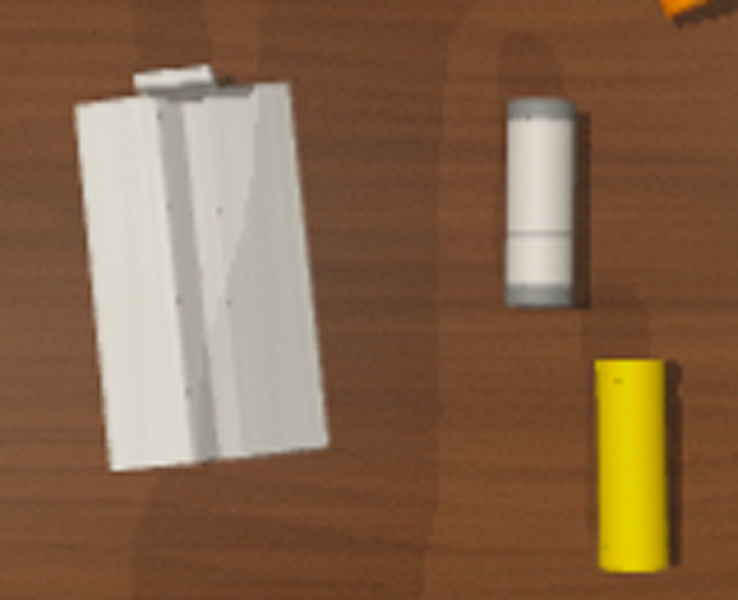

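Crop: cradle corners are at (77,104), (290,83), (328,446), (111,470). The tube's ends are at (540,99) and (540,307), and the yellow look-alike spans x 597–668, y 360–570.

Run:
```python
from h import *
f=lambda L:[(200+(x+.5)/4.6125-.5,180+(y+.5)/4.6125-.5) for x,y in L]
np.set_printoptions(precision=4,suppress=True)
c=world("top",f([(77,104),(290,83),(328,446),(111,470)]),0); m=c.mean(0)
d=(c[0]+c[1]-c[2]-c[3])[:2]; d/=np.linalg.norm(d); n=np.array([-d[1],d[0]])
print("cradle",c,m,d,np.arctan2(d[1],d[0]), [np.linalg.norm(c[i]-c[i-1]) for i in range(4)])
t=world("top",f([(540,99),(540,307)]),.02); print("tube ends",t,np.linalg.norm(t[0]-t[1]))
tc=t.mean(0); r=(tc-m)[:2]; print("tube centre",tc,"in cradle",r@d,r@n, "ends",[((e-m)[:2]@d,(e-m)[:2]@n) for e in t])
y=world("top",f([(632,360),(632,570)]),.02); print("yellow",y)
s=world("scene",np.array([(376,247),(331,287)])*.7,.02); print("scene tube",s)
print("jar etc",world("top",np.array([(391,205),(438,200),(490,231)])*.7,.02))
print("stop",[m[:2]+d*.11])
p=camera_params("wrist"); print(p["tool_from_camera"])
```

```text
cradle [[ 0.6311  0.1923  0.    ]
 [ 0.6448  0.0629  0.    ]
 [ 0.4264  0.038   0.    ]
 [ 0.4113  0.1674 -0.    ]] [ 0.5284  0.1151 -0.    ] [0.9936 0.113 ] 0.11326366228896707 [np.float64(0.22113844513056252), np.float64(0.13007943122030027), np.float64(0.21988925571658927), np.float64(0.13026221677526684)]
tube ends [[ 0.6337 -0.0874  0.02  ]
 [ 0.5097 -0.087   0.02  ]] 0.12396901842673452
tube centre [ 0.5717 -0.0872  0.02  ] in cradle 0.020163341903642343 -0.2059659945920169 ends [(np.float64(0.08172890974499804), np.float64(-0.21316045348712825)), (np.float64(-0.04140222593771325), np.float64(-0.19877153569690556))]
yellow [[ 0.4787 -0.1416  0.02  ]
 [ 0.356  -0.141   0.02  ]]
scene tube [[ 0.5111 -0.0965  0.02  ]
 [ 0.6257 -0.087   0.02  ]]
jar etc [[ 0.7954  0.0325  0.02  ]
 [ 0.8066 -0.0598  0.02  ]
 [ 0.7454 -0.1619  0.02  ]]
stop [array([0.6377, 0.1276])]
[[-0.0007 -0.9531 -0.3028  0.0781]
 [ 1.     -0.001   0.0008 -0.0001]
 [-0.0011 -0.3028  0.9531 -0.143 ]
 [ 0.      0.      0.      1.    ]]
```

Emit:
{"api": "step_arm", "payload": {
  "commands": [60,0.5,0.695,-0.08,0,0,0.389,60,0.5,0.695,-0.08,0,0,0.389,60,0.5,0.695,-0.08,0,0,0.389,60,0.5,0.695,-0.08,0,0,0.389,60,0.5,0.695,-0.08,0,0,0.389,60,0.5,0.695,-0.08,0,0,0.389,60,0.5,0.695,-0.08,0,0,0.389,60,0.5,0.695,-0.08,0,0,0.389,60,0.5,0.695,-0.08,0,0,0.389,60,0.5,0.695,-0.08,0,0,0.389]
}}

```text
clock: 1.4
position: [0.5785, -0.1418, 0.1829]
ee_rot: [0.665, 0.747, -0.0, -0.0]
ft_force: [-0.7, -0.9, 0.1]
grip_width: 0.696
grasp_force: 0.0
```

Emit:
{"api": "step_arm", "payload": {
  "commands": [60,0,0,-0.06,0,0,0,60,0,0,-0.12,0,0,0,60,0,0,-0.18,0,0,0,60,0,0,-0.22,0,0,0,60,0,0,-0.25,0,0,0,60,0,0,-0.265,0,0,0,60,0,0,-0.273,0,0,0,60,0,0,-0.273,0,0,0,60,0,0,-0.273,0,0,0,60,0,0,-0.273,0,0,0]
}}

```text
clock: 2.65
position: [0.5788, -0.1426, 0.02]
ee_rot: [0.666, 0.746, 0.0, 0.0]
ft_force: [-0.3, 0.4, 0.6]
grip_width: 0.701
grasp_force: 0.0
```

Run:
```python
from h import *
a=camera("wrist")[:,:,::-1]; b=camera("scene")[:,:,::-1]
b=cv2.resize(b[120:330,180:420],(480,420)) 
cv2.imwrite("pics/a1.png",cv2.resize(np.hstack([cv2.resize(a,(560,420)),b]),(800,323)))
```

```text
(no output)
```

View pics/a1.png

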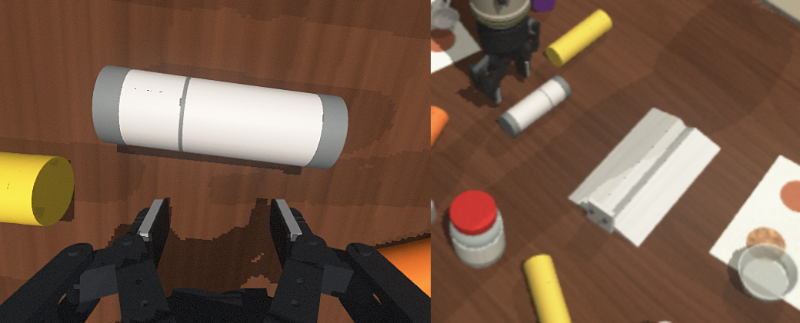

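The wrist view shows the tube centred ahead of the fingers (tube 93–347, finger midpoint about 218) and slightly angled. I'll lower further and push.

Emit:
{"api": "step_arm", "payload": {
  "commands": [60,-0.001,0.01,-0.015,0,0,0,60,-0.0026,0.023,-0.023,0,0,0,60,-0.0036,0.0315,-0.023,0,0,0,60,-0.0045,0.04,-0.023,0,0,0,60,-0.0055,0.048,-0.023,0,0,0,60,-0.0064,0.056,-0.023,0,0,0,60,-0.0073,0.0645,-0.023,0,0,0,60,-0.0083,0.073,-0.023,0,0,0,60,-0.0092,0.081,-0.023,0,0,0,60,-0.01,0.089,-0.023,0,0,0]
}}

```text
clock: 4.0
position: [0.5725, -0.0888, 0.0057]
ee_rot: [0.666, 0.746, 0.0, 0.0]
ft_force: [-0.9, 0.4, 0.3]
grip_width: 0.701
grasp_force: 0.1
```

Run:
```python
from h import *
a=camera("wrist")[:,:,::-1]; b=camera("scene")[:,:,::-1]
b=cv2.resize(b[120:330,180:420],(480,420)) 
cv2.imwrite("pics/a2.png",cv2.resize(np.hstack([cv2.resize(a,(560,420)),b]),(800,323)))
```

```text
(no output)
```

View pics/a2.png

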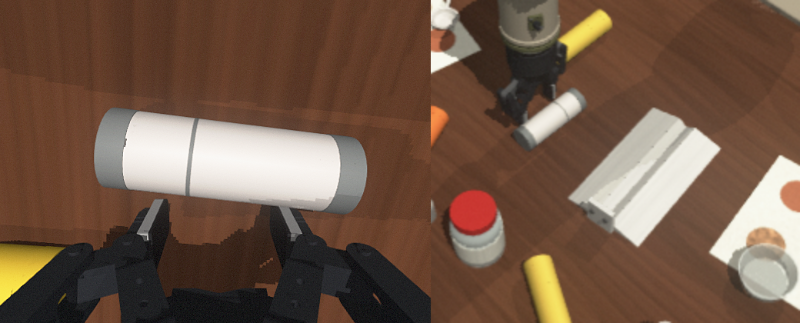

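The right (front) finger touches the tube, which is still slightly angled. I'll carry on along the bench.

Emit:
{"api": "step_arm", "payload": {
  "commands": [60,-0.001,0.01,0,0,0,0,60,-0.0023,0.02,0,0,0,0,60,-0.0034,0.03,0,0,0,0,60,-0.0045,0.04,0,0,0,0,60,-0.0057,0.05,0,0,0,0,60,-0.0068,0.06,0,0,0,0,60,-0.008,0.07,0,0,0,0,60,-0.0091,0.08,0,0,0,0,60,-0.0102,0.09,0,0,0,0,60,-0.0114,0.1,0,0,0,0]
}}

```text
clock: 5.35
position: [0.5656, -0.0287, 0.0057]
ee_rot: [0.666, 0.746, 0.0, 0.0]
ft_force: [-1.0, 0.1, -0.3]
grip_width: 0.703
grasp_force: 0.1
```

Run:
```python
from h import *
a=camera("wrist")[:,:,::-1]; b=camera("scene")[:,:,::-1]
b=cv2.resize(b[120:330,180:420],(480,420)) 
cv2.imwrite("pics/a3.png",cv2.resize(np.hstack([cv2.resize(a,(560,420)),b]),(800,323)))
```

```text
(no output)
```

View pics/a3.png

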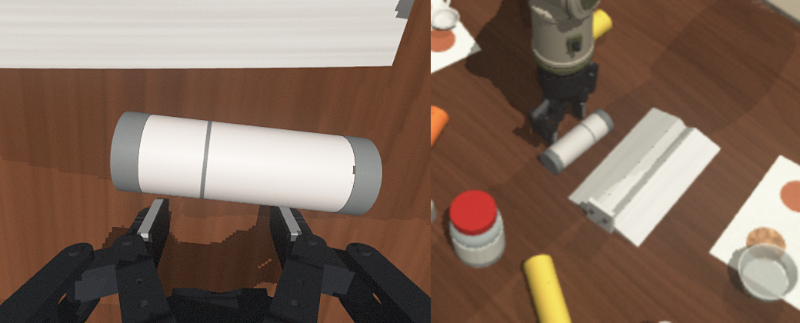

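The tool is aligned with the cradle edge, but the tube lags by about 0.1 rad and has drifted about 12 mm towards the stop side. I'll shift the tool forward and turn it slightly, so the front finger straightens the tube.

Emit:
{"api": "step_arm", "payload": {
  "commands": [60,0.001,-0.0083,0,0,0,0,60,0.0258,-0.0055,0,0,0,0.025,60,0.0256,-0.004,0,0,0,0.05,60,0.0248,0.0028,0,0,0,0.05,60,0.0239,0.0111,0,0,0,0.05,60,0.0229,0.0194,0,0,0,0.05,60,0.022,0.0277,0,0,0,0.05,60,0.0211,0.036,0,0,0,0.05,60,0.0201,0.0442,0,0,0,0.05,60,0.0192,0.0525,0,0,0,0.05]
}}

```text
clock: 6.7
position: [0.5771, 0.0027, 0.0057]
ee_rot: [0.605, 0.796, 0.0, 0.0]
ft_force: [-0.6, 0.1, -0.3]
grip_width: 0.702
grasp_force: 0.1
```

Run:
```python
from h import *
a=camera("wrist")[:,:,::-1]; b=camera("scene")[:,:,::-1]
b=cv2.resize(b[120:330,180:420],(480,420)) 
cv2.imwrite("pics/a4.png",cv2.resize(np.hstack([cv2.resize(a,(560,420)),b]),(800,323)))
```

```text
(no output)
```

View pics/a4.png

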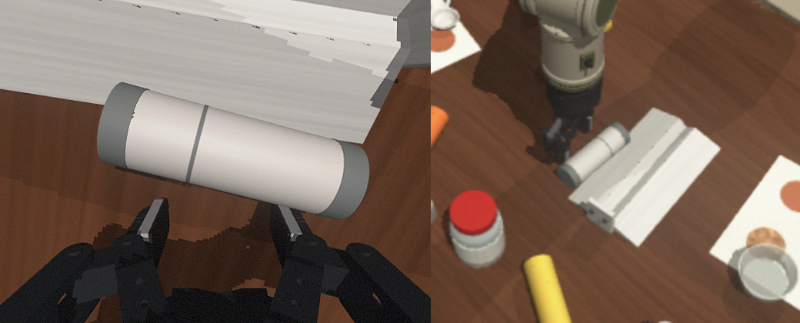

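```bash
cat >> h.py <<'E'
from scipy.spatial.transform import Rotation as Ro
M=np.array([.5284,.1151]); D=np.array([.9936,.113]); N=np.array([-.113,.9936])
def wristw(pts,z):
    o=get_obs(); p=camera_params("wrist"); T=np.eye(4); T[:3,:3]=Ro.from_quat(o["ee_rot"]).as_matrix(); T[:3,3]=o["position"]
    C=T@p["tool_from_camera"]
    u=cv2.undistortPoints(np.array(pts,float).reshape(-1,1,2),p["mtx"],p["dist"]).reshape(-1,2)
    d=np.c_[u,np.ones(len(u))]@C[:3,:3].T; c=C[:3,3]
    return c+d*((np.atleast_1d(z)-c[2])/d[:,2])[:,None]
def sn(w): r=np.atleast_2d(w)[:,:2]-M; return np.c_[r@D,r@N]
E
python3 - <<'E'
from h import *
np.set_printoptions(precision=4,suppress=True)
k=1.3
print(sn(wristw(np.array([(368,180),(98,125),(357,172),(112,113)])*k,[.035,.035,.04,.04])))
print("cradle corner, edge",sn(wristw(np.array([(369,140),(20,92)])*k,0)))
b=camera("top")[:,:,::-1][180:310,200:360]
cv2.imwrite("pics/top5.png",cv2.resize(b,(738,600),interpolation=cv2.INTER_CUBIC))
E
```

```text
[[ 0.1001 -0.0753]
 [-0.025  -0.0689]
 [ 0.0908 -0.0709]
 [-0.0172 -0.0616]]
cradle corner, edge [[ 0.1159 -0.062 ]
 [-0.0818 -0.0662]]
```

View pics/top5.png

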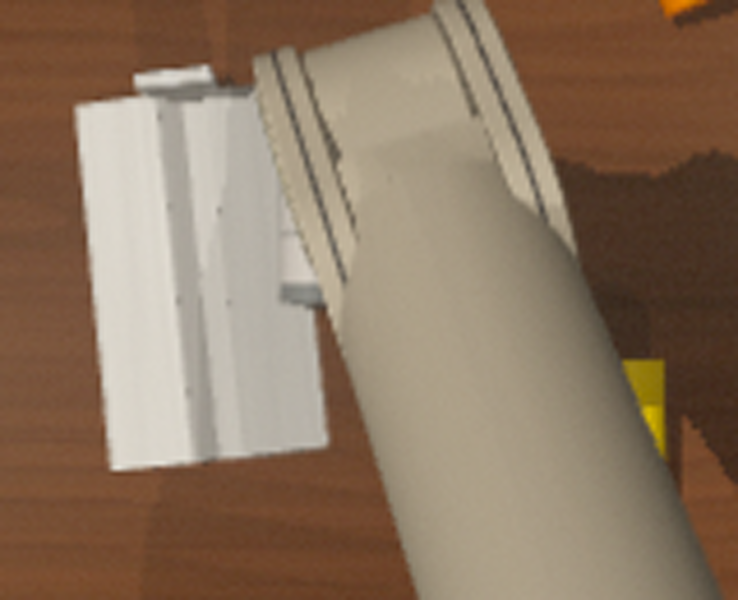

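The front end sits at s≈0.095 (stop at 0.110), leaving roughly 15 mm of margin. The tube is at the foot of the ramp, so I'll push on slowly.

Emit:
{"api": "step_arm", "payload": {
  "commands": [60,-0.0008,0.0066,0,0,0,0,60,-0.0015,0.0132,0,0,0,0,60,-0.0023,0.0199,0,0,0,0,60,-0.003,0.0265,0,0,0,0,60,-0.0038,0.0331,0.001,0,0,0,60,-0.0045,0.0397,0.002,0,0,0,60,-0.0053,0.0464,0.003,0,0,-0.005,60,-0.006,0.053,0.004,0,0,-0.01,60,-0.0068,0.0596,0.005,0,0,-0.015,60,-0.0075,0.0662,0.006,0,0,-0.02]
}}

```text
clock: 8.1
position: [0.5726, 0.0423, 0.0094]
ee_rot: [0.631, 0.776, -0.0, 0.0]
ft_force: [0.2, -1.7, 0.5]
grip_width: 0.699
grasp_force: 1.1
```

Run:
```python
from h import *
a=camera("wrist")[:,:,::-1]; b=camera("scene")[:,:,::-1]
b=cv2.resize(b[120:330,180:420],(480,420)) 
cv2.imwrite("pics/a5.png",cv2.resize(np.hstack([cv2.resize(a,(560,420)),b]),(800,323)))
```

```text
(no output)
```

View pics/a5.png

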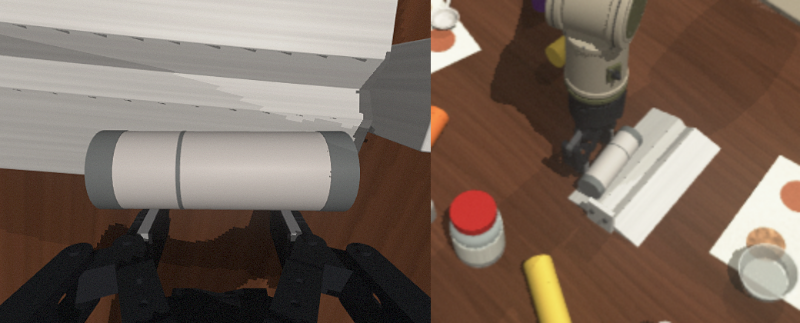

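The tube now lies flush on both fingers, on the ramp, with its front end at s≈0.097. I'll continue over the ridge, raising the tool and taking out the yaw.

Emit:
{"api": "step_arm", "payload": {
  "commands": [60,-0.0008,0.0066,0.002,0,0,-0.002,60,-0.0015,0.0132,0.004,0,0,-0.005,60,-0.0023,0.0199,0.006,0,0,-0.01,60,-0.003,0.0265,0.008,0,0,-0.015,60,-0.0038,0.0331,0.01,0,0,-0.02,60,-0.0045,0.0397,0.012,0,0,-0.025,60,-0.0053,0.0464,0.014,0,0,-0.029,60,-0.0058,0.051,0.0155,0,0,-0.029,60,-0.0064,0.056,0.017,0,0,-0.029,60,-0.007,0.061,0.018,0,0,-0.029]
}}

```text
clock: 9.45
position: [0.5684, 0.0791, 0.0201]
ee_rot: [0.665, 0.747, 0.0, -0.0]
ft_force: [0.2, -0.5, 0.2]
grip_width: 0.703
grasp_force: 0.0
```

Run:
```python
from h import *
a=camera("wrist")[:,:,::-1]; b=camera("scene")[:,:,::-1]
b=cv2.resize(b[120:330,180:420],(480,420)) 
cv2.imwrite("pics/a6.png",cv2.resize(np.hstack([cv2.resize(a,(560,420)),b]),(800,323)))
```

```text
(no output)
```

View pics/a6.png

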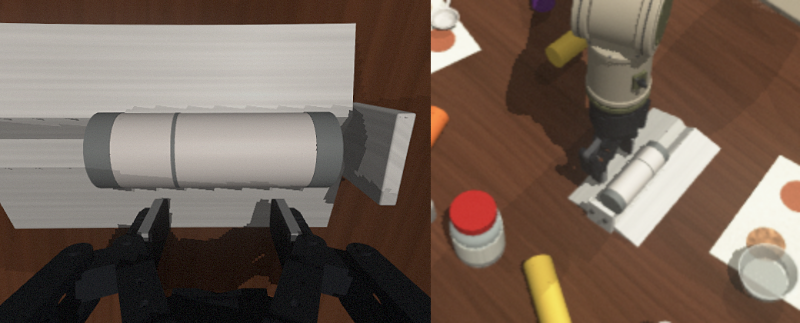

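The tube lies in the groove, with ends at columns 83 and 343. The stop is just right of it at about 350, so a small gap remains.

Run:
```python
from h import *
np.set_printoptions(precision=4,suppress=True)
k=1.3
w=wristw(np.array([(343,150),(83,150)])*k,.042); print(w,sn(w)); print(sn(get_obs()["position"]))
w=wristw(np.array([(16,228),(326,226),(355,24)])*k,0);print(sn(w))
```

```text
[[0.6231 0.1293 0.042 ]
 [0.499  0.1148 0.042 ]] [[ 0.0957  0.0034]
 [-0.0292  0.003 ]]
[[ 0.0357 -0.0401]]
[[-0.107  -0.0663]
 [ 0.1124 -0.0647]
 [ 0.1118  0.0645]]
```

Emit:
{"api": "step_arm", "payload": {
  "commands": [60,0.0019,-0.0166,0,0,0,0,60,0.0047,-0.041,0.003,0,0,0,60,0.0047,-0.041,0.08,0,0,0,60,0.0047,-0.041,0.16,0,0,0,60,0.0047,-0.041,0.2,0,0,0,0,-0.06,0,0.2,0,0,0,0,-0.13,0.03,0.2,0,0,0,0,-0.191,0.0465,0.2,0,0,0,0,-0.191,0.0465,0.2,0,0,0,0,-0.191,0.0465,0.2,0,0,0]
}}

```text
clock: 10.8
position: [0.4548, 0.1054, 0.1405]
ee_rot: [0.665, 0.746, 0.0, 0.001]
ft_force: [0.2, -0.1, 0.6]
grip_width: -0.001
grasp_force: 0.0
```

Run:
```python
from h import *
print(sn(get_obs()["position"]),get_obs()["grip_width"])
cv2.imwrite("pics/w7.png",np.hstack([camera("wrist")[:,:,::-1][:,80:480],cv2.resize(camera("top")[:,:,::-1][180:310,220:344],(400,420))]))
```

```text
[[-0.07425151 -0.00131411]] -0.0014830471826853668
```

View pics/w7.png

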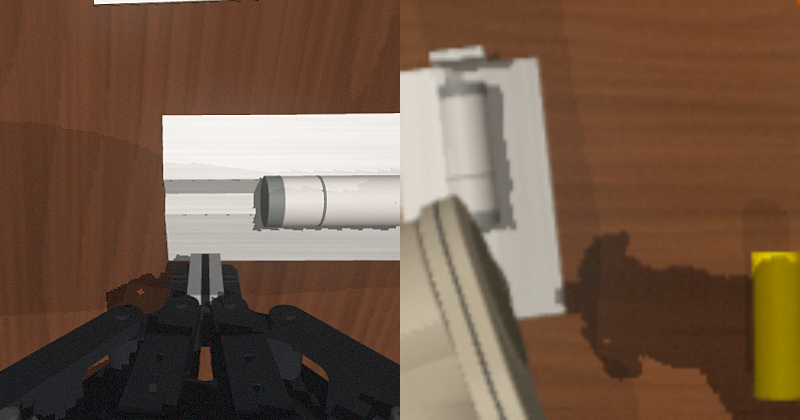

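The fingers are shut and the tube's rear cap is to the right (end at column 262), with clear space behind it over the groove. I'll descend into the groove.

Emit:
{"api": "step_arm", "payload": {
  "commands": [0,0,0.003,-0.05,0,0,0,0,0,0.003,-0.1,0,0,0,0,0,0.003,-0.14,0,0,0,0,0,0.003,-0.165,0,0,0,0,0,0.003,-0.18,0,0,0,0,0,0.003,-0.188,0,0,0,0,0,0.003,-0.194,0,0,0,0,0,0.003,-0.199,0,0,0,0,0,0.003,-0.202,0,0,0,0,0,0.003,-0.202,0,0,0]
}}

```text
clock: 12.15
position: [0.4539, 0.1084, 0.019]
ee_rot: [0.665, 0.747, 0.0, 0.0]
ft_force: [0.3, -0.6, 0.1]
grip_width: 0.0
grasp_force: 0.0
```

Emit:
{"api": "step_arm", "payload": {
  "commands": [0,0.0132,0.0015,0,0,0,0,0,0.0265,0.003,0,0,0,0,0,0.038,0.0043,0,0,0,0,0,0.0447,0.0051,0,0,0,0,0,0.0497,0.0056,0,0,0,0,0,0.0546,0.0062,0,0,0,0,0,0.0596,0.0068,0,0,0,0,0,0.0646,0.0073,0,0,0,0,0,0.0695,0.0079,0,0,0,0,0,0.0745,0.0085,0,0,0]
}}

```text
invalid input
```

Emit:
{"api": "step_arm", "payload": {
  "commands": [0,0.0132,0.0015,0,0,0,0,0,0.0265,0.003,0,0,0,0,0,0.038,0.0043,0,0,0,0,0,0.0447,0.0051,0,0,0,0,0,0.0497,0.0056,0,0,0,0,0,0.0546,0.0062,0,0,0,0,0,0.0596,0.0068,0,0,0,0,0,0.0646,0.0073,0,0,0,0,0,0.0695,0.0079,0,0,0,0,0,0.0745,0.0085,0,0,0,0]
}}

```text
clock: 13.4
position: [0.4987, 0.1135, 0.0189]
ee_rot: [0.665, 0.747, 0.0, 0.0]
ft_force: [-1.9, -0.3, 0.5]
grip_width: -0.001
grasp_force: 0.7
```

Emit:
{"api": "step_arm", "payload": {
  "commands": [0,0.001,0.0001,0,0,0,0,0,0.002,0.0002,0,0,0,0,0,0.003,0.0003,0,0,0,0,0,0.004,0.0005,0,0,0,0,0,0.005,0.0006,0,0,0,0,0,0.006,0.0007,0,0,0,0,0,0.007,0.0008,0,0,0,0,0,0.0075,0.0009,0,0,0,0,0,0.0075,0.0009,0,0,0,0,0,0.0075,0.0009,0,0,0,0]
}}

```text
clock: 14.65
position: [0.5031, 0.114, 0.019]
ee_rot: [0.665, 0.747, 0.0, 0.0]
ft_force: [-0.9, 0.0, 0.0]
grip_width: -0.004
grasp_force: 0.4
```

Still sliding, no stop yet, so I'll go on in small steps.

Emit:
{"api": "step_arm", "payload": {
  "commands": [0,0.001,0.0001,0,0,0,0,0,0.002,0.0002,0,0,0,0,0,0.003,0.0003,0,0,0,0,0,0.004,0.0005,0,0,0,0,0,0.005,0.0006,0,0,0,0,0,0.0055,0.0006,0,0,0,0,0,0.006,0.0007,0,0,0,0,0,0.0065,0.0007,0,0,0,0,0,0.0065,0.0007,0,0,0,0,0,0.0065,0.0007,0,0,0,0]
}}

```text
clock: 15.9
position: [0.5063, 0.1144, 0.0188]
ee_rot: [0.665, 0.747, -0.001, -0.0]
ft_force: [-5.6, -0.8, 3.4]
grip_width: 0.004
grasp_force: 2.9
```

Emit:
{"api": "step_arm", "payload": {
  "commands": [0,0.0005,0.0001,0,0,0,0,0,0.001,0.0001,0,0,0,0,0,0.0015,0.0002,0,0,0,0,0,0.002,0.0002,0,0,0,0,0,0.0025,0.0003,0,0,0,0,0,0.003,0.0003,0,0,0,0,0,0.003,0.0003,0,0,0,0,0,0.003,0.0003,0,0,0,0,0,0.003,0.0003,0,0,0,0,0,0.003,0.0003,0,0,0,0]
}}

```text
clock: 17.15
position: [0.5063, 0.1144, 0.0183]
ee_rot: [0.665, 0.747, -0.002, -0.001]
ft_force: [-12.3, -1.2, 7.4]
grip_width: -0.003
grasp_force: 6.6
```

The tool has stalled and the force has risen to 12 N, so the tube is butted against the stop. I'll back straight off, rise and check.

Emit:
{"api": "step_arm", "payload": {
  "commands": [0,-0.005,-0.0006,0,0,0,0,0,-0.015,-0.0017,0,0,0,0,0,-0.035,-0.004,0,0,0,0,0,-0.06,-0.0068,0.001,0,0,0,0,-0.07,-0.008,0.05,0,0,0,0,-0.07,-0.008,0.13,0,0,0,0,-0.07,-0.008,0.2,0,0,0,0,-0.07,-0.15,0.25,0,0,0,0,-0.07,-0.25,0.25,0,0,0,0,-0.07,-0.25,0.25,0,0,0]
}}

```text
clock: 18.4
position: [0.4658, -0.0391, 0.1694]
ee_rot: [0.667, 0.745, -0.0, 0.001]
ft_force: [-0.1, 0.4, -0.2]
grip_width: -0.002
grasp_force: 0.0
```

Run:
```python
from h import *
t=camera("top")[:,:,::-1]; b=camera("scene")[:,:,::-1]
cv2.imwrite("pics/f8.png",np.hstack([cv2.resize(t[180:310,200:324],(400,420)),cv2.resize(b[170:300,250:374],(400,420))]))
```

```text
(no output)
```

View pics/f8.png

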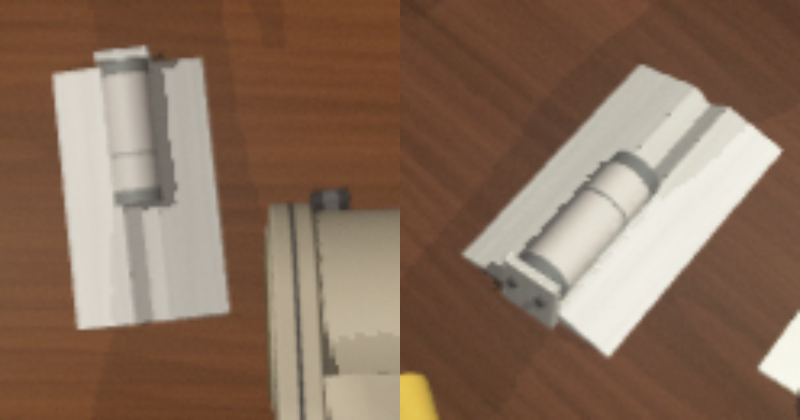

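Both views show the tube seated in the groove with its front cap against the stop (top view: cap at (125,65), stop at (122,55)) and the arm clear.

```bash
python3 -c "
from workcell import *
print(hand_in())"
```

```text
the job is handed in; nothing more can be done
None
```

The white tube was rolled up the ramp into the V-groove and pushed by its end until it stalled against the stop; final pictures show it seated there with the arm clear, and the job was handed in at about 18.5 s.

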